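# Load the row of standard vials into the sample tray

## Task

Move the row of four amber vials from the foam of the kit case to the sample tray, so that each stands upright in the holder whose rim has the colour of its cap. Load them from the weakest to the strongest standard: blue first, then green, then yellow, and red last. They are glass: keep them upright and set them down rather than dropping them, and leave the brown bottle and the beaker where they stand.

Things in the scene. Friction and masses are not known exactly. Their poses are not given: they have to be found in the camera images.
- vial_blue_mid (a point): Amber glass vial, blue cap: 80 mm tall, 28 mm diameter; cap 30 mm diameter, the top 26 mm. Point: its centre, 40 mm above the underside; z up its axis. 40 to 85 g. Starts upright in a 31 mm square, 28 mm deep cutout of the grey foam in the kit case (242 x 88 mm), the upper 52 mm standing out; foam top is 12 mm below this point. Cutouts: one row, 55 mm apart; the vial's x runs along it at the start.
- vial_green_mid (a point): Amber glass vial, green cap: 80 mm tall, 28 mm diameter; cap 30 mm diameter, the top 26 mm. Point: its centre, 40 mm above the underside; z up its axis. 40 to 85 g. Starts upright in a 31 mm square, 28 mm deep cutout of the grey foam in the kit case (242 x 88 mm), the upper 52 mm standing out; foam top is 12 mm below this point. Cutouts: one row, 55 mm apart; the vial's x runs along it at the start.
- vial_yellow_mid (a point): Amber glass vial, yellow cap: 80 mm tall, 28 mm diameter; cap 30 mm diameter, the top 26 mm. Point: its centre, 40 mm above the underside; z up its axis. 40 to 85 g. Starts upright in a 31 mm square, 28 mm deep cutout of the grey foam in the kit case (242 x 88 mm), the upper 52 mm standing out; foam top is 12 mm below this point. Cutouts: one row, 55 mm apart; the vial's x runs along it at the start.
- vial_red_mid (a point): Amber glass vial, red cap: 80 mm tall, 28 mm diameter; cap 30 mm diameter, the top 26 mm. Point: its centre, 40 mm above the underside; z up its axis. 40 to 85 g. Starts upright in a 31 mm square, 28 mm deep cutout of the grey foam in the kit case (242 x 88 mm), the upper 52 mm standing out; foam top is 12 mm below this point. Cutouts: one row, 55 mm apart; the vial's x runs along it at the start.
- holder_blue: Fixed square holder, blue rim, white floor; one of four in a row 56 mm apart on the aluminium sample tray (250 x 80 x 8 mm). 54 mm square outside, well 46 mm square, floor 4 mm thick, walls 16 mm high. Origin: centre of its underside (on the tray, 8 mm above the bench), z up, x along the row. A vial standing in it has its centre 44 mm above the origin.
- holder_green: Fixed square holder, green rim, white floor; one of four in a row 56 mm apart on the aluminium sample tray (250 x 80 x 8 mm). 54 mm square outside, well 46 mm square, floor 4 mm thick, walls 16 mm high. Origin: centre of its underside (on the tray, 8 mm above the bench), z up, x along the row. A vial standing in it has its centre 44 mm above the origin.
- holder_yellow: Fixed square holder, yellow rim, white floor; one of four in a row 56 mm apart on the aluminium sample tray (250 x 80 x 8 mm). 54 mm square outside, well 46 mm square, floor 4 mm thick, walls 16 mm high. Origin: centre of its underside (on the tray, 8 mm above the bench), z up, x along the row. A vial standing in it has its centre 44 mm above the origin.
- holder_red: Fixed square holder, red rim, white floor; one of four in a row 56 mm apart on the aluminium sample tray (250 x 80 x 8 mm). 54 mm square outside, well 46 mm square, floor 4 mm thick, walls 16 mm high. Origin: centre of its underside (on the tray, 8 mm above the bench), z up, x along the row. A vial standing in it has its centre 44 mm above the origin.
- bottle: Bystander: upright amber reagent bottle with a white cap, 68 mm in diameter, 140 mm tall, beyond the racks. Origin at the centre of its underside.
- beaker: Bystander: open clear glass beaker, 68 mm wide, 90 mm tall, on the right of the work. Origin at the centre of its underside.
Mind the look-alikes: they are no part of the job. What is shaped like the part that bears vial_red_mid but black is not meant. Leave any black look-alike of the part that bears vial_blue_mid alone.

How it is judged:
By the outcome, as a careful person would: the job done as asked, in the order asked, and still so for the second after the job is handed in, with the robot touching nothing.
It also fails if it takes over 118 s, if anything falls off the work surface, if the arm or the gripper's body presses on something with over 40 N, if the wrist force passes 120 N, or if a joint passes its speed limit or range.

## Robot

A 6-joint arm with a two-finger parallel gripper is mounted at the origin on the work surface. World frame = base frame: x ahead of the robot, y to its left, z up, the work surface at z = 0. Lengths are in m, angles in degrees, forces in N, time in s.
With the tool pointing down it reaches from about 0.4 to 0.825 m from the base axis. Payload 7 kg.
Tool frame: the origin (TCP) lies midway between the tips of the shut fingers; the grasp point (between the pads) lies 19 mm behind it; y points along the fingers, z is the direction in which the jaws open and shut, and the axes are right-handed (so a half turn about y gives the same grasp; the last joint's range is limited). The gripper opens to 88 mm and grips with 3 to 60 N. Pads are 19 mm wide; open, the fingers measure 130 mm over their backs; the gripper's body (78 mm by 193 mm) begins 47 mm behind the grasp point.
Start: joints at [-53.107, 20.546, 0.682, 0, -70.136, -16.507], TCP at [0.235, -0.633, 0.197] pointing down, gripper open.
Joint ranges: [-176.03, 176.03], [-82.01, 121.73], [-58.28, 71.71], [-173.87, 95.51], [-174.79, -0.11], [-173.66, 173.66]. Speed limits (degrees/s): [136.94, 136.94, 172.46, 180, 180, 180].

## Interface

Orientations are given as [roll, pitch, yaw] about the fixed x, y, z axes, in that order (R = Rz(yaw) Ry(pitch) Rx(roll)).
In Python, from plant import ctrl gives the robot as it stands.
- The arm moves only by the tool step_arm, never from a script. Its argument "rows" is a list that holds one entry, the list of rows, each a list of 7 numbers: the gripper command: -1 is shut, 1 is fully open, values between are in proportion, then the shift along the world's x, y, z in cm, then the turn, a rotation vector about the world's x, y, z in degrees. In form: [[[fingers, tx, ty, tz, rx, ry, rz], ...]]. A call has 1 to 12 rows; each row shifts and turns the commanded pose from where the row before left it; what a row does not reach is not made up. A row lasts 1/8 s, in which the tool goes at most 62.5 mm and 10.7 degrees, less where a joint would pass 70% of its speed; a pose out of reach is approached as far as the arm can. A call is refused whole if a number of a shift passes 6.25 or a number of a turn 10.7, either way. A call with a gripper value outside its range is refused whole. The fingers move at their own pace and stop on an object; the grip force is fixed at half the most. Time passes only in rows, so rows that do not move let the fingers close. It gives the time, the measured TCP pose, the force and the opening at its end, in the units of the state.
- ctrl.get_obs(): the state, without advancing time (a new reading comes with each control period).
- ctrl.snapshot(name): name is "scene" or "top" or "wrist"; returns the picture (400x640x3 uint8, blue, green, red); there is no depth.
- ctrl.camera_params(name): a dict with "vertical_fov" (degrees; the focal length in pixels is half the picture's height over the tangent of half this angle, whatever the lens; pixels are square), "cx", "cy" (the principal point, pixels), "k1" (the pictures are not rectified: a ray, as slopes to the right and down, at radius r is drawn at 1 + k1 r^2 times it, then the intrinsics apply), "rvec" (rotation vector, rad) and "tvec" (3), from world to camera coordinates, as OpenCV has them. Camera axes: x right, y down, z forward; pixel columns grow to the right and rows downward; lengths in m; the calibration is good to about 2 mm. A picture is of the moment at which its call begins: read the wrist's pose just before it. camera_params takes no time and is no camera call; for the wrist camera it gives the pose at the moment of the call.
- ctrl.close_job(): hands the job in, once; it reports no verdict.
The state is a dict: "clock": time; "joint_pos": joint angles; "qvel": joint speeds; "tau": joint torques, N m; "tool_pos": TCP position; "orientation": TCP orientation; "force": force on the tool from outside, world axes, zero at the start; "moment": the same for the moment, N m; "opening": finger opening in m.
Only numpy, scipy, OpenCV 4.12 (cv2) and the standard library are available. Lean on these libraries where they do the work, as an engineer would, in place of code of your own. Each camera call takes 0.05 s, during which the arm holds its last target. There are 200 camera calls.

## Working session

There is one attempt and no reset: what is moved stays moved. The work goes in short steps, Python scripts to look and compute and a tool call to move; the robot and the scene stay as the last step left them, time stands still between calls to the robot, and variables do not carry over. Pictures are saved under pics/ and viewed, about 12 in all and at most 16, crops included, and the job is handed in when it is done.

Besides the shell and the picture viewer there is one more tool, called after "Call:" by a JSON object that holds its "fn" and its "kwargs", one argument or row to a line. step_arm: Moves the arm, as the interface text tells. Its arguments: {"type":"object","properties":{"rows":{"type":"array"}},"required":["rows"]}

```bash
mkdir -p pics; ls; python3 - <<'E'
from plant import ctrl
import cv2
o=ctrl.get_obs();print(o)
for n in("scene","top"):
    cv2.imwrite(f"pics/{n}0.png",ctrl.snapshot(n));print(n,ctrl.camera_params(n))
print(ctrl.camera_params("wrist"))
E
```

```text
pics
{'clock': 0.0, 'joint_pos': array([-5.31067216e+01,  2.05904167e+01,  6.31925038e-01, -1.96067400e-02,
       -7.01358295e+01, -1.65064085e+01]), 'qvel': array([-0.07305186, -0.10214819,  0.00496435,  0.10695229,  0.0610452 ,
       -0.00128595]), 'tau': array([ 1.15142561e-04, -5.82725573e+01,  2.93065470e+01,  6.99709922e+00,
        7.22651108e-03, -1.63213567e-04]), 'tool_pos': array([ 0.23490475, -0.6322144 ,  0.1958218 ]), 'orientation': array([-8.99043288e+01,  9.12942003e-03,  2.03802001e+01]), 'force': array([-0.82330198,  0.3796464 ,  0.67739502]), 'moment': array([ 2.34602253e-02, -1.56591062e-05,  1.01371390e-02]), 'opening': 0.08757305215281182}
scene {'vertical_fov': 42.917502138597015, 'cx': 312.6389816990657, 'cy': 197.28197690151015, 'k1': 0.0445529984679636, 'rvec': array([ 2.13328255,  1.63637243, -0.46527389]), 'tvec': array([-0.05834614, -0.46411312,  1.48321349])}
top {'vertical_fov': 44.88492136586457, 'cx': 315.98282814341894, 'cy': 201.49737442271152, 'k1': -0.15048867165790464, 'rvec': array([ 2.16821415, -2.21790491,  0.06771444]), 'tvec': array([-0.09841526,  0.57647732,  1.13411135])}
{'vertical_fov': 69.50021176936136, 'cx': 323.02647514892465, 'cy': 199.90496919414574, 'k1': -0.033855088506430986, 'rvec': array([-1.69112443, -2.43263326, -0.34423807]), 'tvec': array([ 0.67482928, -0.03540947,  0.39124495])}
```

View pics/scene0.png

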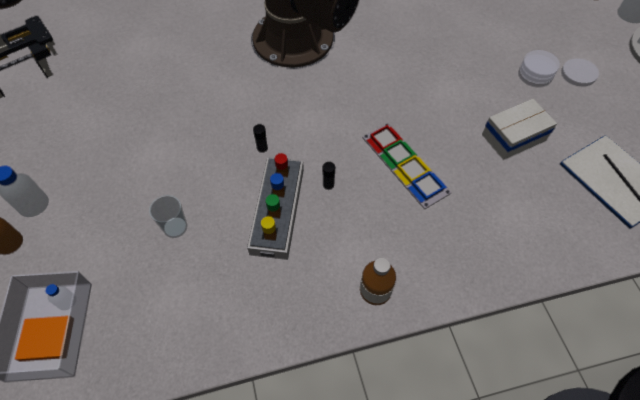

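View pics/top0.png

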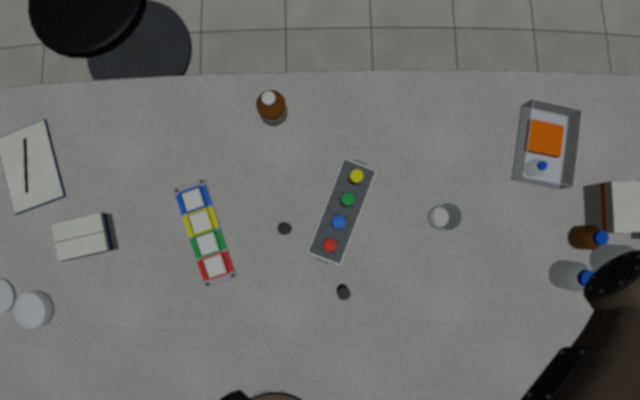

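```bash
cat > h.py <<'E'
import cv2,numpy as np
from plant import ctrl
def ray(P,uv):
    f=200/np.tan(np.radians(P["vertical_fov"]/2)); d=(np.array(uv,float)-[P["cx"],P["cy"]])/f
    s=d.copy()
    for _ in range(20): s=d/(1+P["k1"]*(s@s))
    R=cv2.Rodrigues(P["rvec"])[0]; v=R.T@np.r_[s,1]
    return -R.T@P["tvec"],v/np.linalg.norm(v)
def plane(P,uv,z):
    o,v=ray(P,uv); return o+v*(z-o[2])/v[2]
def tri(rs):
    A=sum(np.eye(3)-np.outer(v,v) for o,v in rs); b=sum((np.eye(3)-np.outer(v,v))@o for o,v in rs)
    p=np.linalg.solve(A,b); return p,max(np.linalg.norm(np.cross(p-o,v)) for o,v in rs)
H={"blue":(105,125),"green":(45,85),"yellow":(22,35),"red":(0,8)}
def mask(im,c,s=110,v=60):
    h=cv2.cvtColor(im,cv2.COLOR_BGR2HSV);lo,hi=H[c]
    m=cv2.inRange(h,(lo,s,v),(hi,255,255))
    if c=="red": m|=cv2.inRange(h,(172,s,v),(180,255,255))
    return m
def blobs(im,c,amin=40,**k):
    cs,_=cv2.findContours(mask(im,c,**k),cv2.RETR_EXTERNAL,cv2.CHAIN_APPROX_NONE)
    out=[]
    for q in cs:
        if cv2.contourArea(q)>amin:
            r=cv2.minAreaRect(q); out.append((np.round(r[0],1),np.round(r[1],1),round(r[2]),cv2.contourArea(q)))
    return out
E
python3 - <<'E'
from h import *
for n in("scene","top"):
    im=cv2.imread(f"pics/{n}0.png")
    for c in H:
        for b in blobs(im,c): print(n,c,b)
E
```

```text
scene blue (array([ 51., 289.]), array([ 9.9, 11.3]), 45, 88.0)
scene blue (array([276.5, 178.5]), array([11., 13.]), 90, 118.5)
scene blue (array([425.8, 185.9]), array([22.3, 32.8]), 59, 602.5)
scene blue (array([  6., 173.]), array([14., 12.]), 90, 133.5)
scene green (array([272. , 199.5]), array([11., 12.]), 90, 113.5)
scene green (array([387.6, 160.8]), array([17.8,  5.1]), 48, 74.5)
scene green (array([399.1, 151.3]), array([19.7, 25.4]), 62, 387.5)
scene yellow (array([267.5, 223.5]), array([13., 17.]), 0, 157.5)
scene yellow (array([410.9, 168.8]), array([22.5, 32. ]), 58, 574.5)
scene red (array([280.5, 158. ]), array([10., 13.]), 90, 97.5)
scene red (array([383.1, 138. ]), array([20.2, 30.7]), 59, 484.0)
top blue (array([585.3, 276.1]), array([ 9.1, 17.2]), 35, 109.5)
top blue (array([601., 237.]), array([14., 12.]), 90, 137.5)
top blue (array([338.5, 221.5]), array([13., 13.]), 90, 139.0)
top blue (array([193. , 198.5]), array([21.8, 31.3]), 72, 209.5)
top blue (array([542., 165.]), array([8., 8.]), 90, 48.0)
top green (array([194.9, 246.8]), array([21.3,  4.6]), 73, 65.5)
top green (array([218.7, 238.3]), array([21.4,  7.4]), 66, 94.5)
top green (array([347.2, 198.6]), array([12.5, 13.4]), 27, 128.5)
top yellow (array([200.3, 220.9]), array([22.5, 32. ]), 70, 650.5)
top yellow (array([356.1, 175.8]), array([13.4, 13.9]), 27, 144.5)
top red (array([202.6, 269.2]), array([21.6,  6.3]), 76, 82.5)
top red (array([226.9, 261.3]), array([20.3,  7.2]), 70, 118.5)
top red (array([329.5, 244.5]), array([13., 13.]), 90, 130.5)
```

```bash
python3 - <<'E'
from h import *
S,T=[ctrl.camera_params(n) for n in("scene","top")]
iS,iT=[cv2.imread(f"pics/{n}0.png") for n in("scene","top")]
cap={"blue":((276.5,179),(338.5,221.5)),"green":((272,200),(347.2,198.6)),"yellow":((267.5,224),(356.1,175.8)),"red":((280.5,158.5),(329.5,244.5))}
for c,(a,b) in cap.items():
    p,e=tri([ray(S,a),ray(T,b)]); print("cap",c,p.round(4),e.round(4),plane(T,b,.09).round(3))
def uni(im,c,box):
    m=mask(im,c,90,50); k=np.zeros_like(m);x0,y0,x1,y1=box;k[y0:y1,x0:x1]=m[y0:y1,x0:x1]
    k=cv2.morphologyEx(k,cv2.MORPH_OPEN,np.ones((2,2)))
    return cv2.minAreaRect(cv2.findNonZero(k))
for c in H:
    a=uni(iS,c,(360,115,455,210)); b=uni(iT,c,(170,175,240,290))
    p,e=tri([ray(S,a[0]),ray(T,b[0])])
    print("hold",c,np.round(a[1],0),np.round(b[1],0),p.round(4),e.round(4),plane(S,a[0],.024).round(4),plane(T,b[0],.024).round(4))
for n,a,b in(("blkA",(329,175),(285,228)),("blkB",(260,137),(343,292)),("bottlecap",(382,265),(268,97))):
    print(n,*[x.round(3) for x in tri([ray(S,a),ray(T,b)])])
print("case corners",[plane(T,q,.04).round(3)[:2] for q in((346,160),(375,168),(340,264),(310,253))])
print("beaker",plane(T,(440,217),.0).round(3))
E
```

```text
cap blue [ 0.5242 -0.1596  0.0931] 0.0004 [ 0.524 -0.16   0.09 ]
cap green [ 0.5745 -0.1805  0.0937] 0.0001 [ 0.575 -0.181  0.09 ]
cap yellow [ 0.6257 -0.2022  0.0875] 0.0002 [ 0.625 -0.202  0.09 ]
cap red [ 0.4738 -0.1386  0.0945] 0.0002 [ 0.474 -0.139  0.09 ]
hold blue [23. 33.] [22. 32.] [0.5866 0.1839 0.0106] 0.001 [0.5938 0.1796 0.024 ] [0.5854 0.1795 0.024 ]
hold green [21. 31.] [21. 31.] [0.4789 0.1496 0.0112] 0.0011 [0.4872 0.146  0.024 ] [0.479  0.1457 0.024 ]
hold yellow [23. 32.] [23. 32.] [0.5319 0.1665 0.0108] 0.0013 [0.5397 0.1628 0.024 ] [0.5313 0.1622 0.024 ]
hold red [21. 30.] [22. 32.] [0.4248 0.1318 0.0112] 0.0009 [0.4338 0.1283 0.024 ] [0.4255 0.1282 0.024 ]
blkA [ 0.513 -0.037  0.043] 0.002
blkB [ 0.362 -0.168  0.043] 0.001
bottlecap [ 0.796 -0.012  0.139] 0.0
case corners [array([ 0.669, -0.184]), array([ 0.648, -0.252]), array([ 0.426, -0.164]), array([ 0.453, -0.095])]
beaker [ 0.53  -0.412  0.   ]
```

Call:
{"fn": "step_arm", "kwargs": {
  "rows": [
    [[1,0,0,5,0,0,0],[1,3.2,5.2,0,0,0,-4.8],[1,3.2,5.2,0,0,0,-4.8],[1,3.2,5.2,0,0,0,-4.8],[1,3.2,5.2,0,0,0,-4.8],[1,3.2,5.2,0,0,0,-4.8],[1,3.2,5.2,0,0,0,-4.8],[1,3.2,5.2,0,0,0,-4.8],[1,3.2,5.2,0,0,0,-4.8],[1,3.2,5.2,0,0,0,-4.7],[1,0,0,0,0,0,0],[1,0,0,0,0,0,0]]
  ]
}}

```text
clock: 1.6
tool_pos: [0.5228, -0.1645, 0.2463]
orientation: [-90.0, 0.1, -22.6]
force: [0.2, -0.9, 0.3]
opening: 0.0877
```

```bash
python3 - <<'E'
from h import *
P=ctrl.camera_params("wrist");o=ctrl.get_obs();im=ctrl.snapshot("wrist");cv2.imwrite("pics/w1.png",im)
import pickle;pickle.dump(P,open("w1.pkl","wb"))
print(o["tool_pos"],o["orientation"],o["force"],"cam",(-cv2.Rodrigues(P["rvec"])[0].T@P["tvec"]).round(3))
for c in H:
    for b in blobs(im,c): print(c,b)
E
```

```text
[ 0.52283796 -0.16445408  0.2463389 ] [-9.00221715e+01  5.43074475e-02 -2.26267191e+01] [ 0.1661615  -0.93578212  0.2607043 ] cam [ 0.455 -0.136  0.436]
blue (array([327., 179.]), array([26., 24.]), 90, 493.0)
blue (array([564.6, 120.1]), array([37.8, 60.6]), 54, 1921.5)
green (array([327. , 221.5]), array([25., 22.]), 90, 429.0)
green (array([503.8,  69. ]), array([35.4, 10.1]), 58, 312.0)
green (array([531.1,  49.6]), array([40.8, 50.7]), 52, 1773.0)
yellow (array([327. , 253.5]), array([17., 22.]), 90, 298.5)
yellow (array([545.7,  88.2]), array([39.6, 62.9]), 53, 2160.5)
red (array([327. , 133.5]), array([25., 24.]), 90, 490.5)
red (array([502.5,  19.4]), array([42.2, 64.5]), 51, 1110.5)
```

View pics/w1.png

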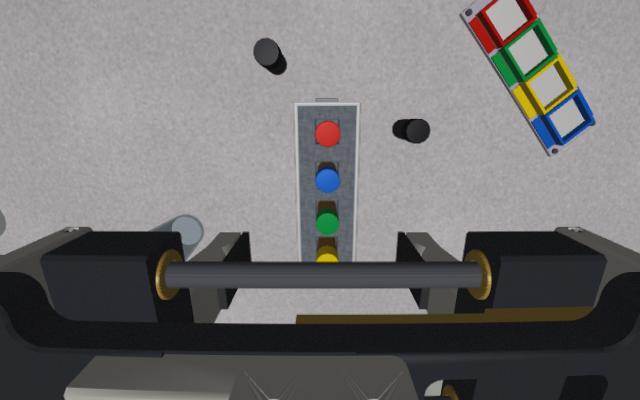

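```bash
python3 - <<'E'
from h import *
import pickle
S,T=[ctrl.camera_params(n) for n in("scene","top")];W=pickle.load(open("w1.pkl","rb"))
cap={"blue":((276.5,179),(338.5,221.5),(327,179.5)),"green":((272,200),(347.2,198.6),(327,222)),"red":((280.5,158.5),(329.5,244.5),(327,134))}
for c,(a,b,w) in cap.items():
    print(c,*[x.round(4) for x in tri([ray(T,b),ray(W,w)])],tri([ray(S,a),ray(W,w)])[0].round(4),plane(W,w,.1).round(4),plane(T,b,.1).round(4))
# white floors in top view
im=cv2.imread("pics/top0.png");h=cv2.cvtColor(im,cv2.COLOR_BGR2HSV)
crop=cv2.resize(im[170:295,160:260],None,fx=4,fy=4,interpolation=cv2.INTER_NEAREST)
w=cv2.resize(cv2.imread("pics/w1.png")[0:170,440:640],None,fx=2,fy=2)
cv=np.zeros((500,800,3),np.uint8);cv[:500,:400]=crop;cv[:340,400:]=w;cv2.imwrite("pics/hold.png",cv)
m=cv2.inRange(h,(0,0,165),(180,60,255));m[:175]=0;m[290:]=0;m[:,:170]=0;m[:,240:]=0
cs,_=cv2.findContours(m,0,2)
for q in cs:
    if cv2.contourArea(q)>60:
        r=cv2.minAreaRect(q);print("floor",r,plane(T,r[0],.012).round(4))
E
```

```text
blue [ 0.5242 -0.16    0.0904] 0.0002 [ 0.5238 -0.1594  0.0925] [ 0.5223 -0.1591  0.1   ] [ 0.524  -0.1597  0.1   ]
green [ 0.5746 -0.1806  0.0922] 0.0001 [ 0.5743 -0.1804  0.0932] [ 0.5719 -0.1796  0.1   ] [ 0.5741 -0.1802  0.1   ]
red [ 0.4738 -0.1389  0.0933] 0.0001 [ 0.4737 -0.1387  0.0944] [ 0.4734 -0.139   0.1   ] [ 0.4739 -0.1387  0.1   ]
```

View pics/hold.png

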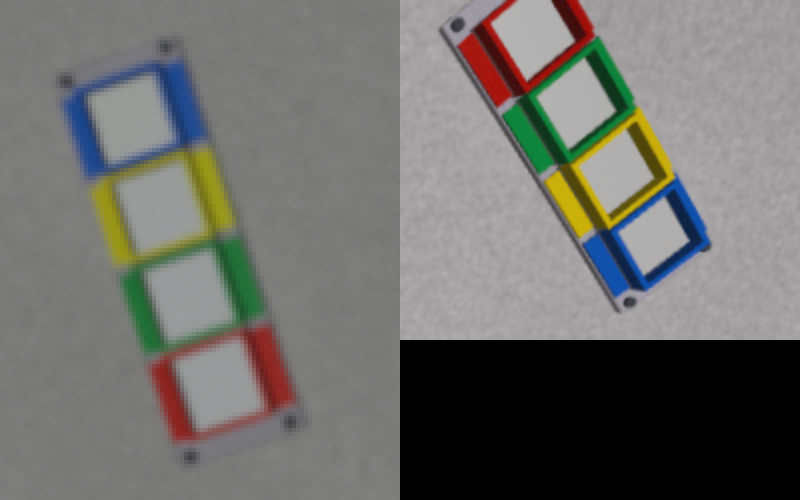

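Call:
{"fn": "step_arm", "kwargs": {
  "rows": [
    [[1,0.1,0.4,-4,0,0,0],[1,0,0,-4,0,0,0],[1,0,0,-3.6,0,0,0],[1,0,0,0,0,0,0],[1,0,0,0,0,0,0]]
  ]
}}

```text
clock: 2.28
tool_pos: [0.5247, -0.1617, 0.1323]
orientation: [-90.0, -0.1, -22.8]
force: [0.3, 0.1, 0.7]
opening: 0.0878
```

```bash
python3 - <<'E'
from h import *
import pickle
W1=pickle.load(open("w1.pkl","rb"));T=ctrl.camera_params("top")
P=ctrl.camera_params("wrist");o=ctrl.get_obs();im=ctrl.snapshot("wrist");cv2.imwrite("pics/w2.png",im)
print(o["tool_pos"],o["orientation"],o["force"],"cam",(-cv2.Rodrigues(P["rvec"])[0].T@P["tvec"]).round(3))
for c in H:
    for b in blobs(im,c): print(c,b)
E
```

```text
[ 0.52468731 -0.16173688  0.13229847] [-89.99562866  -0.09381654 -22.76101559] [0.26031768 0.10766293 0.70305866] cam [ 0.456 -0.133  0.321]
blue (array([325.5, 205.5]), array([35., 41.]), 0, 1112.5)
blue (array([629.5, 130.4]), array([47.1, 45.8]), 63, 1069.5)
green (array([324.5, 252. ]), array([18., 29.]), 90, 356.5)
green (array([567.4,  49.6]), array([49.3, 13.9]), 61, 590.0)
green (array([606.9,  24.2]), array([56.2, 65.8]), 54, 800.0)
yellow (array([325. , 303.5]), array([21., 30.]), 90, 514.5)
yellow (array([620.8,  79.5]), array([53.7, 82. ]), 55, 1701.5)
red (array([325., 140.]), array([38., 38.]), 90, 1116.0)
red (array([570.5,   9.5]), array([19., 41.]), 90, 374.0)
red (array([545.2,  10.2]), array([31.9, 14.5]), 60, 363.0)
```

View pics/w2.png

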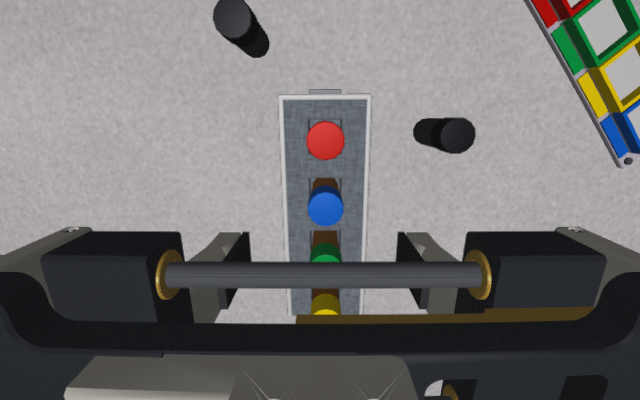

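```bash
python3 - <<'E'
from h import *
import pickle
W1=pickle.load(open("w1.pkl","rb"));S,T=[ctrl.camera_params(n) for n in("scene","top")]
P=ctrl.camera_params("wrist")
print("red",*tri([ray(W1,(327,134)),ray(P,(325.5,140.5))]),*tri([ray(T,(329.5,244.5)),ray(P,(325.5,140.5))]))
print("blue",*tri([ray(W1,(327,180)),ray(P,(325.5,208))]),*tri([ray(T,(338.5,221.5)),ray(P,(325.5,208))]))
for z in(.09,.095,.1):print(z,plane(P,(325.5,208),z),plane(P,(325.5,140.5),z))
# case rim corners (wrist) width vs height
for z in (.04,.05,.06): 
    a,b=plane(P,(279,96),z),plane(P,(370.5,96),z);print(z,np.linalg.norm(a-b))
E
```

```text
red [ 0.47476705 -0.13870499  0.08021945] 0.0004998461138240259 [ 0.47380318 -0.13835303  0.09652861] 0.00042630993718749323
blue [ 0.52346154 -0.15909499  0.09781047] 0.0004380823473336356 [ 0.52418952 -0.15942893  0.09567245] 0.000494699598989075
0.09 [ 0.52599894 -0.15959492  0.09      ] [ 0.47427626 -0.13806944  0.09      ]
0.095 [ 0.5244956  -0.15902179  0.095     ] [ 0.47388935 -0.13796094  0.095     ]
0.1 [ 0.52299227 -0.15844867  0.1       ] [ 0.47350244 -0.13785244  0.1       ]
0.04 0.08466794225654047
0.05 0.08166173242606076
0.06 0.078655522595581
```

Call:
{"fn": "step_arm", "kwargs": {
  "rows": [
    [[1,0,0.2,-3,0,0,0],[1,0,0,-2.5,0,0,0],[1,0,0,-1.3,0,0,0],[1,0,0,0,0,0,0],[-1,0,0,0,0,0,0],[-1,0,0,0,0,0,0],[-1,0,0,0,0,0,0],[-1,0,0,0,0,0,0],[-1,0,0,0,0,0,0],[-1,0,0,0,0,0,0]]
  ]
}}

```text
clock: 3.58
tool_pos: [0.5241, -0.1587, 0.0627]
orientation: [-90.0, 0.0, -22.7]
force: [-0.4, -0.5, -0.6]
opening: 0.0332
```

Call:
{"fn": "step_arm", "kwargs": {
  "rows": [
    [[-1,0,0,0,0,0,0],[-1,0,0,0,0,0,0],[-1,0,0,0,0,0,0]]
  ]
}}

```text
clock: 3.95
tool_pos: [0.5241, -0.1587, 0.0628]
orientation: [-90.0, 0.0, -22.7]
force: [0.2, -1.3, -0.2]
opening: 0.0285
```

Call:
{"fn": "step_arm", "kwargs": {
  "rows": [
    [[-1,0,0,1,0,0,0],[-1,0,0,2,0,0,0],[-1,0,0,3,0,0,0],[-1,0,0,3,0,0,0],[-1,0,0,2,0,0,0],[-1,0,0,0,0,0,0]]
  ]
}}

```text
clock: 4.7
tool_pos: [0.5252, -0.1588, 0.175]
orientation: [-89.9, -0.2, -22.7]
force: [-0.0, 0.1, -0.3]
opening: 0.0285
```

Call:
{"fn": "step_arm", "kwargs": {
  "rows": [
    [[-1,0.3,2,0,0,0,3],[-1,0.9,4,0,0,0,5],[-1,0.9,5,0,0,0,5],[-1,0.9,5,0,0,0,5],[-1,0.9,5,0,0,0,5],[-1,0.9,5,0,0,0,5],[-1,0.9,4.3,0,0,0,6],[-1,0.6,3,0,0,0,6],[-1,0,1,0,0,0,0.6],[-1,0,0,0,0,0,0],[-1,0,0,0,0,0,0]]
  ]
}}

```text
clock: 6.08
tool_pos: [0.5868, 0.1833, 0.1726]
orientation: [-90.0, 0.0, 17.8]
force: [0.5, 0.1, -1.4]
opening: 0.028
```

```bash
python3 - <<'E'
from h import *
import pickle
P=ctrl.camera_params("wrist");o=ctrl.get_obs();im=ctrl.snapshot("wrist");cv2.imwrite("pics/w3.png",im);pickle.dump(P,open("w3.pkl","wb"))
print(o["tool_pos"],o["orientation"],o["force"],o["opening"])
for c in H:
    for b in blobs(im,c): print(c,b)
E
```

```text
[0.58675774 0.18333098 0.17257828] [-9.00071669e+01  3.28521652e-02  1.77985794e+01] [ 0.47267051  0.14074882 -1.36944344] 0.027957659549371766
blue (array([323., 237.]), array([50., 50.]), 90, 2034.0)
blue (array([325.5, 181. ]), array([44., 63.]), 90, 1050.0)
blue (array([514.2, 178.1]), array([12.2, 82.5]), 16, 836.5)
green (array([326.,  81.]), array([52., 68.]), 90, 3320.0)
yellow (array([326., 134.]), array([48., 66.]), 90, 2987.5)
red (array([326.,  27.]), array([54., 72.]), 90, 3692.0)
```

View pics/w3.png

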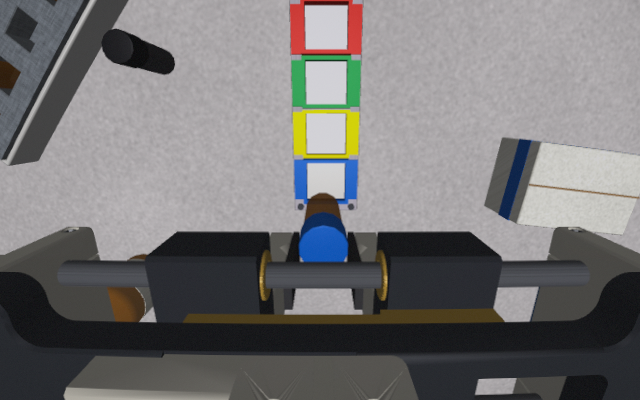

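```bash
python3 - <<'E'
from h import *
import pickle
P=pickle.load(open("w3.pkl","rb"));T=ctrl.camera_params("top")
for c,w,t in(("red",(326,27.5),(214.8,265.2)),("green",(326,82),(206.8,242.5)),("yellow",(326,134),(200.2,221.5)),("blue",(326,181),(193,198.8))):
    p,e=tri([ray(P,w),ray(T,t)]);print(c,plane(P,w,.012).round(4),p.round(4),e.round(4))
E
```

```text
red [0.4253 0.1342 0.012 ] [0.4267 0.1339 0.0143] 0.001
green [0.4786 0.1515 0.012 ] [0.4807 0.1512 0.019 ] 0.0015
yellow [0.5337 0.1694 0.012 ] [0.5334 0.1695 0.0048] 0.0007
blue [0.5879 0.187  0.012 ] [0.5887 0.187  0.0051] 0.0008
```

Call:
{"fn": "step_arm", "kwargs": {
  "rows": [
    [[-1,0.1,0.2,-3,0,0,0],[-1,0,0,-3,0,0,0],[-1,0,0,-3,0,0,0],[-1,0,0,-1.5,0,0,0],[-1,0,0,-0.3,0,0,0],[-1,0,0,0,0,0,0],[-1,0,0,0,0,0,0]]
  ]
}}

```text
clock: 7.0
tool_pos: [0.5888, 0.1867, 0.066]
orientation: [-90.0, -0.1, 17.9]
force: [-0.4, -0.3, -0.2]
opening: 0.028
```

Call:
{"fn": "step_arm", "kwargs": {
  "rows": [
    [[-1,0,0,-0.1,0,0,0],[-1,0,0,-0.1,0,0,0],[-1,0,0,-0.1,0,0,0],[-1,0,0,0,0,0,0],[-1,0,0,0,0,0,0]]
  ]
}}

```text
clock: 7.62
tool_pos: [0.5881, 0.1863, 0.0617]
orientation: [-90.0, 0.0, 17.9]
force: [-0.3, -0.1, -0.7]
opening: 0.0279
```

Call:
{"fn": "step_arm", "kwargs": {
  "rows": [
    [[-1,0,0,-0.1,0,0,0],[-1,0,0,-0.1,0,0,0],[-1,0,0,0,0,0,0]]
  ]
}}

```text
clock: 8.0
tool_pos: [0.588, 0.1862, 0.0596]
orientation: [-90.0, 0.0, 17.9]
force: [0.2, 0.3, -0.6]
opening: 0.028
```

Call:
{"fn": "step_arm", "kwargs": {
  "rows": [
    [[-1,0,0,-0.1,0,0,0],[-1,0,0,0,0,0,0],[-1,0,0,0,0,0,0]]
  ]
}}

```text
clock: 8.38
tool_pos: [0.5881, 0.1863, 0.0587]
orientation: [-90.0, 0.0, 17.9]
force: [-0.1, 0.6, -1.4]
opening: 0.0279
```

Call:
{"fn": "step_arm", "kwargs": {
  "rows": [
    [[-1,0,0,-0.1,0,0,0],[-1,0,0,0,0,0,0],[-1,0,0,0,0,0,0]]
  ]
}}

```text
clock: 8.75
tool_pos: [0.5881, 0.1863, 0.0578]
orientation: [-90.0, -0.0, 17.9]
force: [-0.6, -0.5, -0.7]
opening: 0.0281
```

Call:
{"fn": "step_arm", "kwargs": {
  "rows": [
    [[-1,0,0,-0.1,0,0,0],[-1,0,0,0,0,0,0],[-1,0,0,0,0,0,0]]
  ]
}}

```text
clock: 9.12
tool_pos: [0.5888, 0.1865, 0.0577]
orientation: [-90.0, -0.1, 17.9]
force: [-0.9, -0.2, 6.0]
opening: 0.0284
```

Call:
{"fn": "step_arm", "kwargs": {
  "rows": [
    [[0,0,0,0,0,0,0],[1,0,0,0,0,0,0],[1,0,0,0,0,0,0],[1,0,0,0,0,0,0],[1,0,0,2,0,0,0],[1,0,0,4,0,0,0],[1,0,0,5,0,0,0],[1,0,0,1,0,0,0]]
  ]
}}

```text
clock: 10.12
tool_pos: [0.59, 0.1871, 0.1808]
orientation: [-89.9, -0.4, 17.9]
force: [0.1, -0.3, -0.2]
opening: 0.0877
```

Call:
{"fn": "step_arm", "kwargs": {
  "rows": [
    [[1,-0.2,-4.5,0,0,0,-5],[1,-0.2,-4.5,0,0,0,-5],[1,-0.2,-4.5,0,0,0,-5],[1,-0.2,-4.5,0,0,0,-5],[1,-0.2,-4.5,0,0,0,-5],[1,-0.2,-4.5,0,0,0,-5],[1,-0.2,-4.5,0,0,0,-5],[1,0,-3.5,0,0,0,-5.6],[1,0,-1.6,0,0,0,0],[1,0,0,0,0,0,0],[1,0,0,0,0,0,0]]
  ]
}}

```text
clock: 11.5
tool_pos: [0.5741, -0.179, 0.1765]
orientation: [-90.0, 0.0, -22.6]
force: [-0.8, 0.1, -0.9]
opening: 0.0869
```

```bash
python3 - <<'E'
from h import *
o=ctrl.get_obs();print(o["tool_pos"],o["orientation"])
P=ctrl.camera_params("wrist");im=ctrl.snapshot("wrist");a=ctrl.snapshot("top")
for c in H:
    for b in blobs(im,c):
        if 290<b[0][0]<360: print(c,b,plane(P,b[0],.096).round(4))
t=cv2.resize(a[120:300,150:400],None,fx=1.6,fy=1.6)
v=np.zeros((400+288,640,3),np.uint8);v[:400]=im;v[400:,:400]=t;cv2.imwrite("pics/p4.png",cv2.resize(v,(558,600)))
E
```

```text
[ 0.57407089 -0.17897893  0.17651612] [-8.99968987e+01  2.24948586e-02 -2.26401114e+01]
green (array([321.5, 195.5]), array([33., 29.]), 90, 722.5) [ 0.5729 -0.1801  0.096 ]
yellow (array([322., 245.]), array([34., 28.]), 90, 784.0) [ 0.6214 -0.1998  0.096 ]
red (array([321.5,  76.5]), array([37., 33.]), 90, 957.5) [ 0.4737 -0.1386  0.096 ]
```

View pics/p4.png

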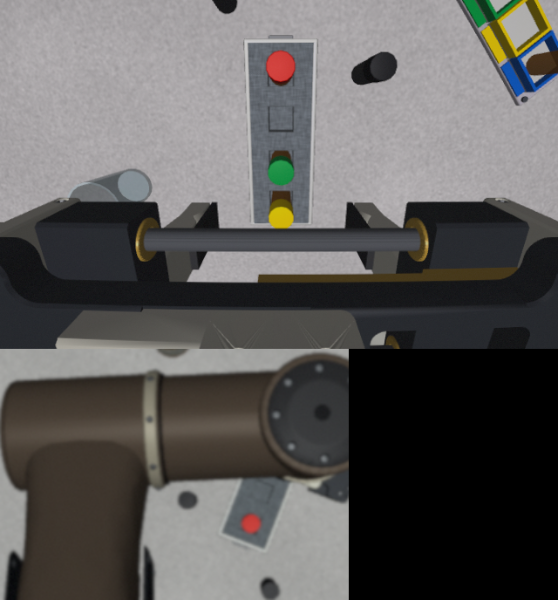

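Call:
{"fn": "step_arm", "kwargs": {
  "rows": [
    [[1,0,-0.1,-3,0,0,0],[1,0,0,-3.5,0,0,0],[1,0,0,-3.5,0,0,0],[1,0,0,-1.4,0,0,0],[1,0,0,0,0,0,0],[-1,0,0,0,0,0,0],[-1,0,0,0,0,0,0],[-1,0,0,0,0,0,0],[-1,0,0,0,0,0,0],[-1,0,0,0,0,0,0],[-1,0,0,0,0,0,0],[-1,0,0,0,0,0,0]]
  ]
}}

```text
clock: 13.1
tool_pos: [0.5741, -0.1807, 0.0627]
orientation: [-90.0, 0.0, -22.7]
force: [0.1, 0.4, 0.7]
opening: 0.028
```

Call:
{"fn": "step_arm", "kwargs": {
  "rows": [
    [[-1,0,0,0,0,0,0],[-1,0,0,0,0,0,0]]
  ]
}}

```text
clock: 13.35
tool_pos: [0.5741, -0.1807, 0.0627]
orientation: [-90.0, 0.0, -22.7]
force: [0.2, 0.4, -0.1]
opening: 0.0282
```

Call:
{"fn": "step_arm", "kwargs": {
  "rows": [
    [[-1,0,0,1,0,0,0],[-1,0,0,2,0,0,0],[-1,0,0,3,0,0,0],[-1,0,0,3,0,0,0],[-1,0,0,2,0,0,0],[-1,0,0,0,0,0,0]]
  ]
}}

```text
clock: 14.1
tool_pos: [0.5752, -0.1808, 0.1751]
orientation: [-89.9, -0.2, -22.7]
force: [0.6, 0.3, -1.3]
opening: 0.0283
```

Call:
{"fn": "step_arm", "kwargs": {
  "rows": [
    [[-1,-0.5,2,0,0,0,3],[-1,-1.3,4,0,0,0,5],[-1,-1.5,5,0,0,0,5],[-1,-1.5,5,0,0,0,5],[-1,-1.5,5,0,0,0,5],[-1,-1.5,5,0,0,0,5],[-1,-1,4,0,0,0,6],[-1,-0.7,2.2,0,0,0,6],[-1,0,0.9,0,0,0,0.6],[-1,0,0,0,0,0,0],[-1,0,0,0,0,0,0]]
  ]
}}

```text
clock: 15.48
tool_pos: [0.479, 0.1496, 0.1724]
orientation: [-90.0, 0.0, 17.8]
force: [-0.0, -0.3, -0.9]
opening: 0.0283
```

Call:
{"fn": "step_arm", "kwargs": {
  "rows": [
    [[-1,0,0.1,-3,0,0,0],[-1,0,0,-3,0,0,0],[-1,0,0,-3,0,0,0],[-1,0,0,-1.5,0,0,0],[-1,0,0,-0.3,0,0,0],[-1,0,0,-0.2,0,0,0],[-1,0,0,-0.1,0,0,0],[-1,0,0,-0.1,0,0,0],[-1,0,0,-0.1,0,0,0],[-1,0,0,0,0,0,0],[-1,0,0,0,0,0,0]]
  ]
}}

```text
clock: 16.85
tool_pos: [0.4791, 0.1513, 0.0598]
orientation: [-90.0, -0.0, 17.9]
force: [-0.5, 0.6, -1.1]
opening: 0.0284
```

Call:
{"fn": "step_arm", "kwargs": {
  "rows": [
    [[-1,0,0,-0.1,0,0,0],[-1,0,0,-0.1,0,0,0],[-1,0,0,0,0,0,0],[-1,0,0,0,0,0,0]]
  ]
}}

```text
clock: 17.35
tool_pos: [0.4791, 0.1513, 0.0577]
orientation: [-90.0, 0.0, 17.9]
force: [0.1, 0.1, 0.0]
opening: 0.0282
```

Call:
{"fn": "step_arm", "kwargs": {
  "rows": [
    [[-1,0,0,-0.1,0,0,0],[-1,0,0,0,0,0,0],[-1,0,0,0,0,0,0]]
  ]
}}

```text
clock: 17.73
tool_pos: [0.4799, 0.1516, 0.0576]
orientation: [-90.0, -0.1, 17.9]
force: [-1.4, 0.2, 6.5]
opening: 0.028
```

Call:
{"fn": "step_arm", "kwargs": {
  "rows": [
    [[0,0,0,0,0,0,0],[1,0,0,0,0,0,0],[1,0,0,0,0,0,0],[1,0,0,0,0,0,0],[1,0,0,2,0,0,0],[1,0,0,4,0,0,0],[1,0,0,5,0,0,0],[1,0,0,1,0,0,0]]
  ]
}}

```text
clock: 18.73
tool_pos: [0.4808, 0.1522, 0.1802]
orientation: [-89.9, -0.3, 17.9]
force: [-0.1, -0.4, -0.5]
opening: 0.0879
```

Call:
{"fn": "step_arm", "kwargs": {
  "rows": [
    [[1,1.8,-4.5,0,0,0,-5],[1,1.8,-4.5,0,0,0,-5],[1,1.8,-4.5,0,0,0,-5],[1,1.8,-4.5,0,0,0,-5],[1,1.8,-4.5,0,0,0,-5],[1,1.8,-4.5,0,0,0,-5],[1,1.8,-4.5,0,0,0,-5],[1,1.4,-2.9,0,0,0,-5.6],[1,0.5,-1,0,0,0,0],[1,0,0,0,0,0,0],[1,0,0,0,0,0,0]]
  ]
}}

```text
clock: 20.1
tool_pos: [0.6237, -0.2018, 0.1766]
orientation: [-90.0, 0.0, -22.6]
force: [0.2, 0.7, -0.0]
opening: 0.0875
```

```bash
python3 - <<'E'
from h import *
o=ctrl.get_obs();print(o["tool_pos"],o["orientation"])
P=ctrl.camera_params("wrist");im=ctrl.snapshot("wrist");a=ctrl.snapshot("scene")
for c in H:
    for b in blobs(im,c):
        if 290<b[0][0]<360: print(c,b,plane(P,b[0],.096).round(4))
t=cv2.resize(a[100:300,230:470],None,fx=2.2,fy=2.2)
cv2.imwrite("pics/p5.png",np.vstack([im[:300],np.pad(t,((0,0),(0,640-528),(0,0)))])[:600])
E
```

```text
[ 0.62372803 -0.20178302  0.1766146 ] [-8.99942675e+01  2.43153615e-02 -2.26339255e+01]
yellow (array([324., 195.]), array([34., 30.]), 90, 796.5) [ 0.623  -0.2005  0.096 ]
red (array([323.5,  16. ]), array([32., 35.]), 90, 923.0) [ 0.4803 -0.1416  0.096 ]
```

View pics/p5.png

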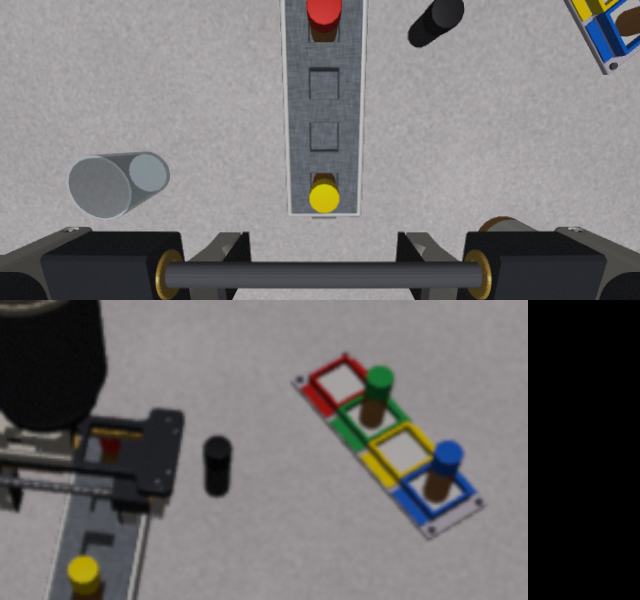

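Call:
{"fn": "step_arm", "kwargs": {
  "rows": [
    [[1,0.1,0,-3,0,0,0],[1,0,0,-3.5,0,0,0],[1,0,0,-3.5,0,0,0],[1,0,0,-1.4,0,0,0],[1,0,0,0,0,0,0],[-1,0,0,0,0,0,0],[-1,0,0,0,0,0,0],[-1,0,0,0,0,0,0],[-1,0,0,0,0,0,0],[-1,0,0,0,0,0,0],[-1,0,0,0,0,0,0],[-1,0,0,0,0,0,0]]
  ]
}}

```text
clock: 21.7
tool_pos: [0.6251, -0.2027, 0.0627]
orientation: [-90.0, 0.0, -22.7]
force: [0.5, -0.2, 0.3]
opening: 0.0284
```

Call:
{"fn": "step_arm", "kwargs": {
  "rows": [
    [[-1,0,0,0,0,0,0],[-1,0,0,0,0,0,0]]
  ]
}}

```text
clock: 21.95
tool_pos: [0.6251, -0.2027, 0.0627]
orientation: [-90.0, 0.0, -22.7]
force: [0.3, 1.4, -0.6]
opening: 0.0281
```

Call:
{"fn": "step_arm", "kwargs": {
  "rows": [
    [[-1,0,0,1,0,0,0],[-1,0,0,2,0,0,0],[-1,0,0,3,0,0,0],[-1,0,0,3,0,0,0],[-1,0,0,2,0,0,0],[-1,0,0,0,0,0,0]]
  ]
}}

```text
clock: 22.7
tool_pos: [0.6262, -0.2029, 0.1754]
orientation: [-89.9, -0.2, -22.7]
force: [-0.3, -0.5, -1.1]
opening: 0.0287
```

Call:
{"fn": "step_arm", "kwargs": {
  "rows": [
    [[-1,-0.5,2,0,0,0,3],[-1,-1,4,0,0,0,5],[-1,-1.4,5.2,0,0,0,5],[-1,-1.4,5.2,0,0,0,5],[-1,-1.4,5.2,0,0,0,5],[-1,-1.4,5.2,0,0,0,5],[-1,-1.2,5,0,0,0,6],[-1,-0.6,3.2,0,0,0,6],[-1,-0.3,2,0,0,0,0.6],[-1,0,0,0,0,0,0],[-1,0,0,0,0,0,0]]
  ]
}}

```text
clock: 24.08
tool_pos: [0.5329, 0.1667, 0.1724]
orientation: [-90.0, 0.0, 17.8]
force: [0.2, -0.8, -0.1]
opening: 0.0284
```

Call:
{"fn": "step_arm", "kwargs": {
  "rows": [
    [[-1,0,0.1,-3,0,0,0],[-1,0,0,-3,0,0,0],[-1,0,0,-3,0,0,0],[-1,0,0,-1.5,0,0,0],[-1,0,0,-0.3,0,0,0],[-1,0,0,-0.2,0,0,0],[-1,0,0,-0.1,0,0,0],[-1,0,0,-0.1,0,0,0],[-1,0,0,-0.1,0,0,0],[-1,0,0,0,0,0,0],[-1,0,0,0,0,0,0]]
  ]
}}

```text
clock: 25.45
tool_pos: [0.5331, 0.1683, 0.0598]
orientation: [-90.0, -0.0, 17.9]
force: [-0.1, 0.3, -0.7]
opening: 0.0279
```

Call:
{"fn": "step_arm", "kwargs": {
  "rows": [
    [[-1,0,0,-0.1,0,0,0],[-1,0,0,-0.1,0,0,0],[-1,0,0,-0.1,0,0,0],[-1,0,0,0,0,0,0],[-1,0,0,0,0,0,0]]
  ]
}}

```text
clock: 26.08
tool_pos: [0.5339, 0.1686, 0.0576]
orientation: [-90.0, -0.1, 17.9]
force: [-1.1, 0.1, 5.6]
opening: 0.028
```

Call:
{"fn": "step_arm", "kwargs": {
  "rows": [
    [[0,0,0,0,0,0,0],[1,0,0,0,0,0,0],[1,0,0,0,0,0,0],[1,0,0,0,0,0,0],[1,0,0,2,0,0,0],[1,0,0,4,0,0,0],[1,0,0,5,0,0,0],[1,0,0,1,0,0,0]]
  ]
}}

```text
clock: 27.08
tool_pos: [0.5349, 0.1692, 0.1805]
orientation: [-89.9, -0.3, 17.9]
force: [-0.2, -0.0, -0.8]
opening: 0.0877
```

Call:
{"fn": "step_arm", "kwargs": {
  "rows": [
    [[1,-0.8,-4,0,0,0,-5],[1,-0.8,-4,0,0,0,-5],[1,-0.8,-4,0,0,0,-5],[1,-0.8,-4,0,0,0,-5],[1,-0.8,-4,0,0,0,-5],[1,-0.8,-4,0,0,0,-5],[1,-0.8,-4,0,0,0,-5],[1,-0.4,-2,0,0,0,-5.6],[1,0,-0.7,0,0,0,0],[1,0,0,0,0,0,0],[1,0,0,0,0,0,0]]
  ]
}}

```text
clock: 28.45
tool_pos: [0.4732, -0.1381, 0.1766]
orientation: [-90.0, 0.0, -22.6]
force: [-0.4, 0.0, -0.6]
opening: 0.0877
```

```bash
python3 - <<'E'
from h import *
o=ctrl.get_obs();print(o["tool_pos"],o["orientation"])
P=ctrl.camera_params("wrist");im=ctrl.snapshot("wrist")
for b in blobs(im,"red"): print(b,plane(P,b[0],.096).round(4))
E
```

```text
[ 0.4732358  -0.13811496  0.17659162] [-8.99989805e+01  1.34551765e-02 -2.26249383e+01]
(array([322.5, 194. ]), array([34., 29.]), 90, 779.0) [ 0.4711 -0.1378  0.096 ]
(array([528.8,  52.8]), array([49.8, 78.8]), 52, 3414.5) [0.4227 0.077  0.096 ]
```

Call:
{"fn": "step_arm", "kwargs": {
  "rows": [
    [[1,0,0,-3,0,0,0],[1,0,0,-3.5,0,0,0],[1,0,0,-3.5,0,0,0],[1,0,0,-1.4,0,0,0],[1,0,0,0,0,0,0],[-1,0,0,0,0,0,0],[-1,0,0,0,0,0,0],[-1,0,0,0,0,0,0],[-1,0,0,0,0,0,0],[-1,0,0,0,0,0,0],[-1,0,0,0,0,0,0],[-1,0,0,0,0,0,0]]
  ]
}}

```text
clock: 30.0
tool_pos: [0.4731, -0.1387, 0.0627]
orientation: [-90.0, 0.0, -22.7]
force: [0.7, 0.2, 0.9]
opening: 0.028
```

Call:
{"fn": "step_arm", "kwargs": {
  "rows": [
    [[-1,0,0,0,0,0,0],[-1,0,0,0,0,0,0]]
  ]
}}

```text
clock: 30.25
tool_pos: [0.4731, -0.1387, 0.0627]
orientation: [-90.0, 0.0, -22.7]
force: [-0.4, -0.4, 1.3]
opening: 0.0281
```

Call:
{"fn": "step_arm", "kwargs": {
  "rows": [
    [[-1,0,0,1,0,0,0],[-1,0,0,2,0,0,0],[-1,0,0,3,0,0,0],[-1,0,0,3,0,0,0],[-1,0,0,2,0,0,0],[-1,0,0,0,0,0,0]]
  ]
}}

```text
clock: 31.0
tool_pos: [0.4742, -0.1387, 0.1748]
orientation: [-89.9, -0.2, -22.7]
force: [0.5, -0.1, -0.7]
opening: 0.0281
```

Call:
{"fn": "step_arm", "kwargs": {
  "rows": [
    [[-1,-0.4,2,0,0,0,3],[-1,-0.7,4,0,0,0,5],[-1,-0.7,4,0,0,0,5],[-1,-0.7,4,0,0,0,5],[-1,-0.7,4,0,0,0,5],[-1,-0.7,4,0,0,0,5],[-1,-0.6,3,0,0,0,6],[-1,-0.3,1.4,0,0,0,6],[-1,0,0.7,0,0,0,0.6],[-1,0,0,0,0,0,0],[-1,0,0,0,0,0,0]]
  ]
}}

```text
clock: 32.38
tool_pos: [0.425, 0.1317, 0.1725]
orientation: [-90.0, 0.0, 17.8]
force: [-0.0, -0.4, 0.3]
opening: 0.0281
```

Call:
{"fn": "step_arm", "kwargs": {
  "rows": [
    [[-1,0,0.1,-3,0,0,0],[-1,0,0,-3,0,0,0],[-1,0,0,-3,0,0,0],[-1,0,0,-1.5,0,0,0],[-1,0,0,-0.3,0,0,0],[-1,0,0,-0.2,0,0,0],[-1,0,0,-0.1,0,0,0],[-1,0,0,-0.1,0,0,0],[-1,0,0,-0.1,0,0,0],[-1,0,0,0,0,0,0],[-1,0,0,0,0,0,0]]
  ]
}}

```text
clock: 33.75
tool_pos: [0.4251, 0.1333, 0.0598]
orientation: [-90.0, -0.0, 17.9]
force: [0.2, -0.3, -0.3]
opening: 0.0277
```

Call:
{"fn": "step_arm", "kwargs": {
  "rows": [
    [[-1,0,0,-0.1,0,0,0],[-1,0,0,-0.1,0,0,0],[-1,0,0,-0.1,0,0,0],[-1,0,0,0,0,0,0],[-1,0,0,0,0,0,0]]
  ]
}}

```text
clock: 34.38
tool_pos: [0.426, 0.1337, 0.0577]
orientation: [-90.0, -0.1, 17.9]
force: [-0.8, -0.5, 8.9]
opening: 0.0284
```

Contact as before; release, rise, and retreat toward the right so the cameras see the tray.

Call:
{"fn": "step_arm", "kwargs": {
  "rows": [
    [[0,0,0,0,0,0,0],[1,0,0,0,0,0,0],[1,0,0,0,0,0,0],[1,0,0,0,0,0,0],[1,0,0,2,0,0,0],[1,0,0,4,0,0,0],[1,0,0,5,0,0,0],[1,0,0,4,0,0,0]]
  ]
}}

```text
clock: 35.38
tool_pos: [0.4252, 0.1333, 0.2087]
orientation: [-90.0, -0.1, 17.9]
force: [1.1, 0.4, -0.1]
opening: 0.0875
```

Call:
{"fn": "step_arm", "kwargs": {
  "rows": [
    [[1,0.5,-4,0,0,0,0],[1,0.5,-5,0,0,0,0],[1,0.5,-5,0,0,0,0],[1,0.5,-5,0,0,0,0],[1,0.5,-5,0,0,0,0],[1,0,-5,0,0,0,0],[1,0,-5,0,0,0,0],[1,0,-5,0,0,0,0],[1,0,-4,0,0,0,0],[1,0,0,0,0,0,0],[1,0,0,0,0,0,0]]
  ]
}}

```text
clock: 36.75
tool_pos: [0.4498, -0.2966, 0.2064]
orientation: [-90.0, 0.0, 17.8]
force: [0.8, -0.4, 0.6]
opening: 0.0876
```

```bash
python3 - <<'E'
from h import *
o=ctrl.get_obs();print(o["clock"],o["tool_pos"],o["qvel"].round(2))
a=ctrl.snapshot("scene");b=ctrl.snapshot("top")
S,T=[ctrl.camera_params(n) for n in("scene","top")]
for c in H:
    print(c,[(x[0],plane(T,x[0],.09).round(3)[:2]) for x in blobs(b,c) if x[1].max()<20 and 170<x[0][0]<240])
A=cv2.resize(a[60:320,140:460],(640,520));B=cv2.resize(b[80:310,160:400],(0,0),fx=1.2,fy=1.2)
cv2.imwrite("pics/f1.png",A);cv2.imwrite("pics/f2.png",cv2.resize(b[80:310,160:400],None,fx=2,fy=2))
E
```

```text
36.75 [ 0.44977989 -0.29655772  0.20637591] [ 1.19 -0.77 -0.24 -0.02  0.    0.06]
blue []
green [(array([219.2, 239.2]), array([0.49 , 0.107]))]
yellow []
red []
```

View pics/f1.png

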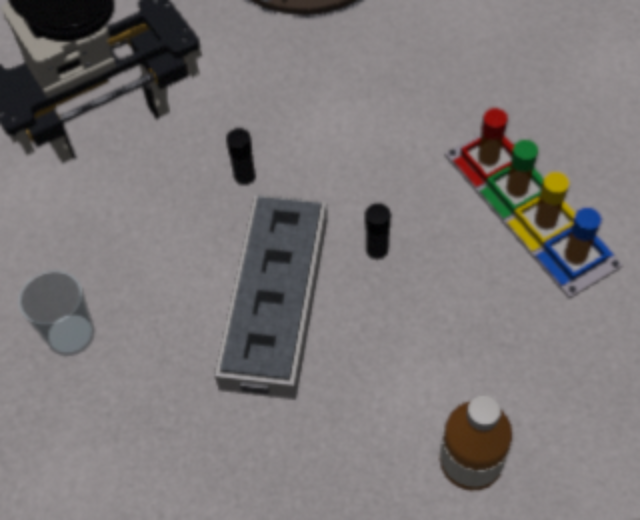

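View pics/f2.png

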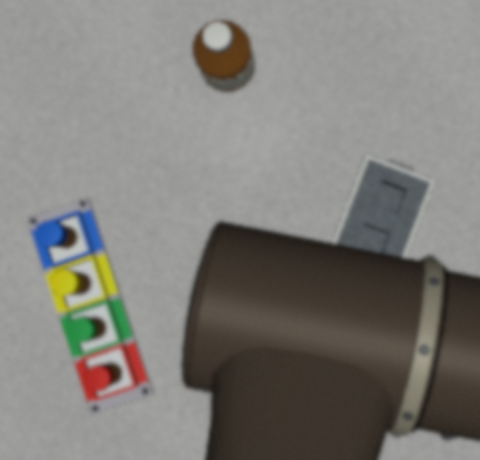

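All four vials stand upright in the holders of their own colours. The bottle, the beaker and the black look-alikes haven't moved, and the arm is clear.

```bash
python3 -c "
from plant import ctrl
print(ctrl.close_job())"
```

```text
the job is handed in; nothing more can be done
None
```

All four vials are in the sample tray, each in the holder with the rim colour of its cap. I loaded them in the order blue, green, yellow, red and handed the job in at about 37 s.

**Handling:** Each vial was gripped by its cap and carried upright. I lowered each in 1 mm steps until it touched the holder floor, at 6 to 9 N and within 0.1 mm of the same tool height each time, then released it.

**Last checks:** The final scene and top pictures show:
- All four vials are standing upright inside their own holders, and the foam is empty.
- The bottle, the beaker and both black look-alikes appear to be where they started. I judged this by eye and did not measure it.
- The gripper is open and clear of everything.

**Disagreements:**
- One early height triangulation of the red cap from two wrist views gave 80 mm, against about 96 mm from the other views. Those two views were too close together to fix the height, so I didn't use it.
- My automatic cap search in the last top picture failed, because the caps blended with the rims of the same colour. The final check was by eye.

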